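Clamp the board and hold the read key

ROBOT

A 7-joint arm with a two-finger parallel gripper is mounted at the origin on a cart in front of the work surface, level with it; the furniture and walls round the work are solid. World frame = base frame: x ahead of the robot, y to its left, z up, the work surface at z = 0. Lengths are in m, angles in rad, forces in N, time in s.
With the tool pointing down it reaches from about 0.425 to 0.975 m from the base axis. Payload 16.7 kg.
Tool frame: the origin (TCP) lies at the very end of the fingers, on their centre line; the grasp point (between the pads) lies 19 mm behind it; z points along the fingers, y is the line along which they close (so a half turn about z gives the same grasp; the last joint's range is limited). The gripper opens to 85 mm and grips with 20 to 120 N. Pads are 22 mm wide; open, the fingers measure 114 mm over their backs; the gripper's body (76 mm by 85 mm) begins 54 mm behind the grasp point. The pads swing forward as they close: fully open they stand 13 mm farther back than shut.
Start: joints at [-1.294, 0.426, 0.074, 1.606, -0.034, 1.111, -0.067], TCP at [0.279, 0.615, 0.231] pointing down, gripper open.
Joint ranges: [-2.85, 2.85], [-0.5, 2.14], [-1.23, 1.37], [0.21, 2.46], [-1.02, 4.16], [0.16, 2.05], [-2.73, 2.73]. Speed limits (rad/s): [1.89, 1.89, 2.39, 2.39, 3.01, 3.01, 3.01].

INTERFACE

Orientations are given as a unit quaternion [x, y, z, w].
In Python, from bench import bot gives the robot as it stands.
- The arm moves only by the tool arm_command, never from a script. Its argument "targets" is a list of rows, each a list of 4 numbers: the shift along the tool's x, y, z in m, then the turn about the tool's z in rad. A call has 1 to 5 rows; each row is the pose to reach, as a shift and turn from the pose commanded when the call began, along the tool's axes at that moment; what a row does not reach only later rows make up. A row lasts 1/12 s, in which the tool goes at most 41.7 mm and 7.16 degrees, less where a joint would pass 70% of its speed; a pose out of reach is approached as far as the arm can. A call with a gripper value outside its range is refused whole. "gripper" is the gripper command: -1 is shut, 1 is fully open, values between are in proportion, set as the call begins (left out, the last holds). The fingers move at their own pace and stop on an object; "squeeze" is the grip in N (left out, the last holds). Time passes only in rows, so rows that repeat a pose let the fingers close. It gives the time, the measured TCP pose, the force, the opening and the grip force at its end, in the units of the state.
- bot.read_state(): the state, without advancing time (a new reading comes with each control period).
- bot.grab_frame(name): name is "scene" or "side" or "wrist"; returns a dict with "color" (420x560x3 uint8, blue, green, red), "K" (3x3 intrinsics, pixels), "camera_from_world" (4x4, takes a point from world to camera coordinates); the wrist camera has in their place "tool_from_camera" (4x4, takes a point from camera to tool coordinates, whose origin is the TCP and whose axes are the flange's). Camera axes: x right, y up, looking along -z (the intrinsics and any distortion apply to the point x, -y, -z); pixel columns grow to the right and rows downward; lengths in m; the calibration is good to about 2 mm. A picture is of the moment at which its call begins: read the wrist's pose just before it. There is no depth.
- bot.close_job(): hands the job in; it is judged then, once.
Trained networks look in a picture, given as the dict that the camera call returned (one of the last four; its "shot" number tells which), for a name from the list of things; names that differ only in an ending like _2 or _b are one class to them, and where a whole thing is asked for, a point or a joint stands for the part that bears it (a point fixed in the world has none). Each returns a list of dicts, best first, with "score" (0 to 1); they miss things now and then, are a little off and sometimes report something else, mostly with a low value. They report only what shows in the picture. A call takes as long as a camera call.
- bot.silhouettes(picture, query): "pixels" (420x560 bool, what is visible of it) and "bbox" ([left, top, width, height] in pixels, round what is visible of it).
The state is a dict: "clock": time; "joint_pos": joint angles; "joint_velocities": joint speeds; "joint_torque": joint torques, N m; "eef_pos": TCP position; "eef_rot": TCP orientation; "contact_force": force on the tool from outside, world axes, zero at the start; "torque": the same for the moment, N m; "width": finger opening in m; "gripper_force": force on a finger pad.
Only numpy, scipy, OpenCV 4.12 (cv2) and the standard library are available. Lean on these libraries where they do the work, as an engineer would, in place of code of your own. Each camera call takes 0.05 s, during which the arm holds its last target. There are 200 camera calls.

TASK

Swing the red-handled clamp of the board reader fully shut onto the circuit board, and only then press the yellow read key with the fingertips about 10 mm down, so that its pointer stands at the green band halfway down its 20 mm stroke; never push it through to the bottom. The key springs back when let go: finish while still holding it steadily down at the green band. Leave everything lying around where it is.

Things in the scene. Friction and masses are not known exactly. Their poses are not given: they have to be found in the camera images.
- reader: board reader, fixed to the worktop: grey block 124 (x) x 90 (y) mm, top face 22 mm high, with a green circuit board (69x51x7) lying on it. Origin: centre of its underside, on the worktop; z up. Its clamp is hinged near its +x end, off centre at y = -22 mm.
- clamp_hinge (a point): hinge axis of the clamp: steel pin along the reader's y axis, at (50, -22, 36) mm in the reader's frame. Axes as the reader's.
- clamp_bar (a point): centre of the clamp's red cross bar (a round handle, 14 mm thick, 40 mm long along the reader's y axis) at the free end of the aluminium clamp arm (13 mm wide, 8 mm thick), 104 mm from the hinge axis. Shut, it lies on the hinge's -x side, 36 mm above the worktop, 7 mm clear of the reader's top; open, it stands up over the hinge.
- clamp (a joint): clamp angle, rad: 0 = fully shut (arm level, stop), 1.57 = arm straight up, 1.9 = stop. Starts at 1.1 to 1.6. It is held by light friction (0.05 N m, about 0.5 N at the bar) and stays where it is left.
- keybox: hold-to-read key box, fixed to the worktop: grey box 84 mm (x) by 104 mm (y, from -42 to +62), top face 40 mm high. Origin: on the worktop under the axis of the key; z up. A white gauge plate (4x16 mm, x = 6, y = 32 to 48 mm, its top 72 mm above the worktop) stands beside the key on the +y side, with a green band (7 to 13 mm of key travel) on its -x face and a red mark below (from 18 mm); the key's black pointer moves along it.
- key_top (a point): centre of the top face of the yellow round key cap (36 mm across, 10 mm thick); 70 mm above the worktop when free; moves straight down with the key, 50 mm above the worktop at the bottom.
- key (a joint): key travel, m: 0 = free (up), 0.010 = middle of the green band, 0.020 = bottom stop. Spring: 4 N to start it moving, then 0.4 N per mm (8 N at 10 mm); springs back up when released.
- phone: bystander, loose: the black-and-silver keypad phone (108x45x12) mm. Origin: centre of its underside.
- cutters: bystander, loose: the orange-handled side cutters (36x118x10) mm. Origin: centre of its underside.
- dish: bystander, loose: the white screw dish (69 across, 18 high) mm. Origin: centre of its underside.
- blue_stick: bystander, loose: the blue USB stick (18x52x9) mm. Origin: centre of its underside.
- spool: bystander, loose: the yellow wick spool (46 across, 12 high) mm. Origin: centre of its underside.
- eyecap: bystander, loose: the black eyepiece cap (38 across, 26 high) mm. Origin: centre of its underside.

How it is judged:
On the way, in this order (a step that is already met when the one before it is completed fails the run):
1. the clamp is swung fully shut while the key is still up (value of joint clamp below 0.08 rad and value of joint key below 0.003 m), for 0.2 s.
2. the key is held at the green band by the fingers for a second, the clamp staying shut (value of joint clamp below 0.08 rad and value of joint key between 0.006 and 0.014 m and contact force between the fingers and keybox above 3 N), for 1 s.
At the end, for the whole second after the job is handed in: The clamp is within 0.08 rad of fully shut; the fingers are still on the key box's key with more than 3 N and hold it steadily (under 10 mm/s) at 6 to 14 mm of travel (all of step 2 and velocity of joint key between -0.01 and 0.01 m/s); the arm keeps its last pose, push and grip.
It fails at once if the key is pressed through towards the bottom (over 18 mm) (value of joint key above 0.018 m).
It fails at once if the key is pressed (over 5 mm) while the clamp is not shut (value of joint key above 0.005 m and value of joint clamp above 0.12 rad).
It fails at once if a bystander is moved more than 15 mm (distance of any of phone, cutters, dish, blue_stick, spool, eyecap from where it was at the start of the episode above 0.015 m).
It also fails if it takes over 51 s, if anything falls off the work surface, if the arm or the gripper's body presses on something with over 40 N, if the wrist force passes 120 N, or if a joint passes its speed limit or range.

## Working session

There is one attempt and no reset: what is moved stays moved. The work goes in short steps, Python scripts to look and compute and a tool call to move; the robot and the scene stay as the last step left them, time stands still between calls to the robot, and variables do not carry over. Pictures are saved under pics/ and viewed, at most 10 in all, crops included, and the job is handed in when it is done.

Besides the shell and the picture viewer there is one more tool, called after ">>>" as name(argument=value, ...) on one line, values as JSON. arm_command: Moves the arm, as the interface text tells. Its arguments: {"type":"object","properties":{"targets":{"type":"array"},"gripper":{"type":"number"},"squeeze":{"type":"number"}},"required":["targets"]}

```bash
mkdir -p pics
cat > h.py <<'E'
from bench import bot
import numpy as np, cv2
def ray(f,u,v):
    K=np.array(f["K"]);M=np.linalg.inv(np.array(f["camera_from_world"]))
    d=np.array([(u-K[0,2])/K[0,0],-(v-K[1,2])/K[1,1],-1.0])
    return M[:3,3],M[:3,:3]@d
def onz(f,u,v,z):
    o,d=ray(f,u,v);return o+d*(z-o[2])/d[2]
def proj(f,p):
    c=np.array(f["camera_from_world"])@np.append(p,1);K=np.array(f["K"])
    return np.array([K[0,0]*c[0]/-c[2]+K[0,2],-K[1,1]*c[1]/-c[2]+K[1,2]])
E
python3 - <<'E'
from h import *
np.set_printoptions(precision=3,suppress=True)
s=bot.read_state();print(s)
for n in["scene","side"]:
    f=bot.grab_frame(n);cv2.imwrite(f"pics/{n}0.png",f["color"])
    print(n,[k for k in f],np.linalg.inv(f["camera_from_world"])[:3,3])
    for q in["reader","clamp_bar","keybox","key_top","phone","cutters","dish","blue_stick","spool","eyecap"]:
        r=bot.silhouettes(f,q)
        for x in r[:2]:
            m=x["pixels"];v,u=np.nonzero(m);print(q,round(x["score"],2),x["bbox"],u.mean().round(1),v.mean().round(1),onz(f,u.mean(),v.mean(),0.02 if q!="key_top" else .07))
E
```

```text
{'clock': 0.0, 'joint_pos': array([-1.295,  0.427,  0.074,  1.607, -0.034,  1.111, -0.067]), 'joint_velocities': array([-0.   , -0.001, -0.   ,  0.001, -0.   , -0.   ,  0.001]), 'joint_torque': array([ -0.   , -94.986,   3.761, -46.349,   0.019,   0.011,   0.   ]), 'eef_pos': array([0.279, 0.614, 0.231]), 'eef_rot': array([ 0.211,  0.977, -0.001, -0.   ]), 'contact_force': array([-0.058, -0.058,  0.863]), 'torque': array([ 0.038,  0.054, -0.015]), 'gripper_force': 0.0, 'width': 0.08552538548240281}
scene ['color', 'K', 'camera_from_world', 'shot'] [0.088 0.664 1.085]
reader 0.81 [222.5, 225.5, 32.0, 51.9] 242.7 252.7 [0.576 0.1   0.02 ]
reader 0.34 [312.2, 186.9, 11.2, 10.0] 315.2 191.7 [ 0.542 -0.187  0.02 ]
clamp_bar 0.49 [242.0, 226.8, 17.4, 28.0] 248.0 239.8 [0.59  0.059 0.02 ]
keybox 0.63 [288.2, 183.4, 37.3, 32.9] 306.2 198.5 [ 0.548 -0.151  0.02 ]
keybox 0.19 [183.5, 228.8, 36.0, 28.7] 201.5 243.4 [0.68  0.141 0.02 ]
key_top 0.65 [310.1, 184.9, 9.9, 13.3] 315.4 191.0 [ 0.522 -0.15   0.07 ]
phone 0.79 [182.6, 230.1, 36.8, 26.6] 201.8 243.4 [0.679 0.14  0.02 ]
phone 0.46 [240.8,
[... 496 characters left out ...]
, 230.5, 32.4, 43.0] 281.2 253.5 [ 0.523 -0.142  0.02 ]
key_top 0.5 [275.7, 239.6, 10.3, 15.7] 281.2 245.7 [ 0.52  -0.159  0.07 ]
phone 0.55 [299.5, 180.4, 29.6, 14.9] 312.7 187.7 [0.68  0.119 0.02 ]
cutters 0.7 [223.1, 154.2, 26.1, 14.4] 236.6 160.0 [0.459 0.323 0.02 ]
cutters 0.34 [275.2, 240.6, 14.8, 15.0] 281.8 245.6 [ 0.531 -0.113  0.02 ]
dish 0.72 [266.3, 156.3, 16.5, 33.7] 273.8 176.0 [0.569 0.206 0.02 ]
dish 0.48 [264.9, 153.3, 14.7, 9.8] 270.5 158.2 [0.577 0.31  0.02 ]
spool 0.66 [319.5, 199.7, 17.8, 17.2] 328.0 209.7 [0.7   0.006 0.02 ]
eyecap 0.73 [276.8, 234.9, 12.8, 18.3] 281.4 245.1 [ 0.53  -0.111  0.02 ]
eyecap 0.65 [271.7, 319.6, 18.8, 23.5] 279.1 329.2 [ 0.471 -0.375  0.02 ]
```

```bash
python3 -c "
import cv2,numpy as np
a=[cv2.imread(f'pics/{n}0.png') for n in('scene','side')]
cv2.imwrite('pics/s1.png',cv2.resize(a[0],(784,588)));cv2.imwrite('pics/s2.png',cv2.resize(a[1],(784,588)))"
```

```text
(no output)
```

View pics/s1.png

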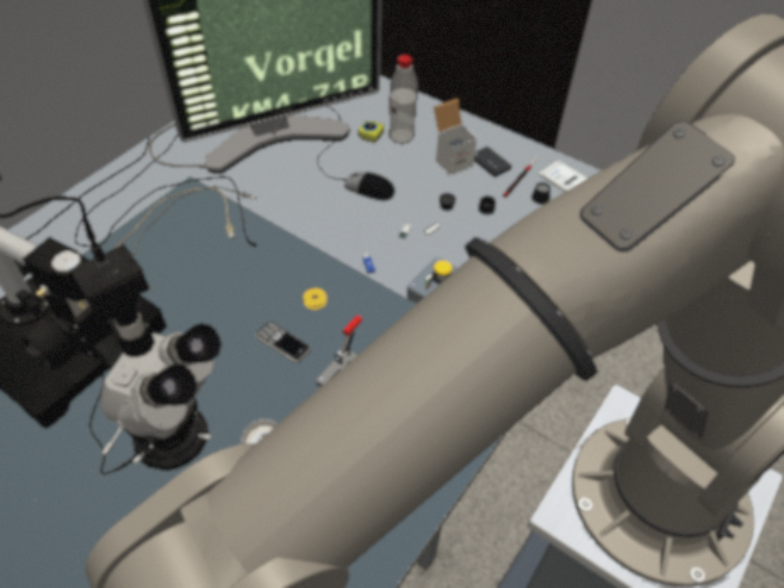

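View pics/s2.png

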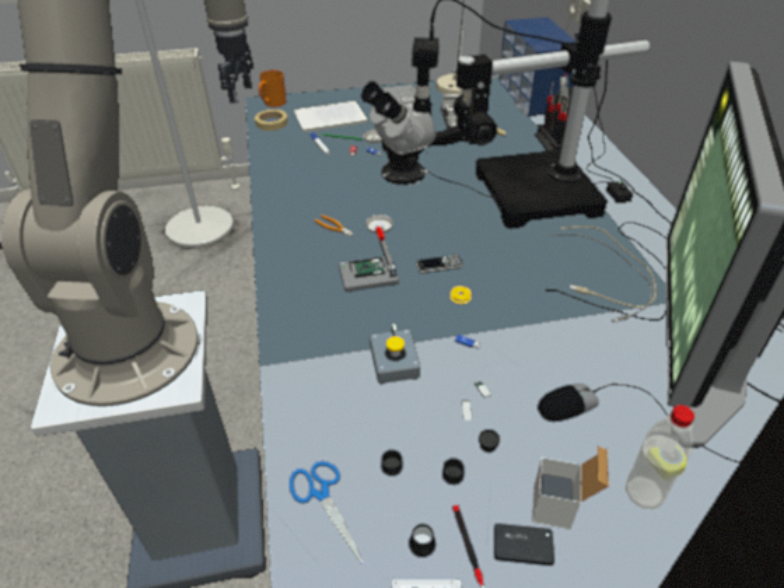

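The scene view is mostly blocked by the arm. In the side view (784 px wide), the reader is at about (368,272) with its clamp standing up at (382,235). The key is at (396,345), and the microscope base is at (405,175).

Run:
```python
from h import *
np.set_printoptions(precision=3,suppress=True)
f=bot.grab_frame("side")
P=lambda u,v,z:print((u,v),onz(f,u/1.4,v/1.4,z))
print("reader top corners")
for c in[(340,262),(387,255),(397,278),(346,286)]:P(*c,.022)
print("keybox top corners")
for c in[(371,336),(411,331),(418,367),(378,374)]:P(*c,.04)
P(395,343,.07);print("scope");P(405,175,0);P(372,95,.2);P(380,90,.25)
w=bot.grab_frame("wrist");print(w["tool_from_camera"],w["K"])
```

```text
reader top corners
(340, 262) [0.459 0.166 0.022]
(387, 255) [0.571 0.169 0.022]
(397, 278) [0.577 0.083 0.022]
(346, 286) [0.461 0.08  0.022]
keybox top corners
(371, 336) [ 0.486 -0.101  0.04 ]
(411, 331) [ 0.567 -0.104  0.04 ]
(418, 367) [ 0.559 -0.199  0.04 ]
(378, 374) [ 0.482 -0.201  0.04 ]
(395, 343) [ 0.523 -0.157  0.07 ]
scope
(405, 175) [0.696 0.547 0.   ]
(372, 95) [0.625 0.648 0.2  ]
(380, 90) [0.632 0.562 0.25 ]
[[ 0.     0.948  0.318  0.082]
 [ 1.    -0.    -0.     0.   ]
 [-0.     0.318 -0.948 -0.142]
 [ 0.     0.     0.     1.   ]] [[305.134   0.    277.158]
 [  0.    305.134 216.295]
 [  0.      0.      1.   ]]
```

>>> arm_command(targets=[[-0.035,-0.022,-0.008,0],[-0.07,-0.043,-0.016,0],[-0.104,-0.065,-0.02,0],[-0.139,-0.086,-0.02,0],[-0.174,-0.108,-0.02,0]], gripper=-1)

```text
clock: 1.62
eef_pos: [0.3935, 0.4429, 0.2518]
eef_rot: [0.211, 0.977, 0.0, 0.0]
contact_force: [1.1, 0.8, -0.9]
width: 0.0256
gripper_force: 0.0
```

>>> arm_command(targets=[[-0.035,-0.022,0,0],[-0.07,-0.043,0,0],[-0.104,-0.065,0,0],[-0.139,-0.086,0,0],[-0.174,-0.108,0,0]])

```text
clock: 2.03
eef_pos: [0.5073, 0.2725, 0.2516]
eef_rot: [0.211, 0.977, 0.0, 0.0]
contact_force: [1.9, 1.5, -0.3]
width: 0.0
gripper_force: 0.0
```

>>> arm_command(targets=[[-0.035,-0.022,0,-0.1],[-0.07,-0.043,0,-0.2],[-0.104,-0.065,0,-0.3],[-0.139,-0.086,0,-0.4],[-0.174,-0.108,0,-0.425]])

```text
clock: 2.45
eef_pos: [0.6212, 0.1023, 0.2515]
eef_rot: [-0.003, 1.0, 0.0, 0.0]
contact_force: [0.0, 1.4, 1.3]
width: -0.0003
gripper_force: 0.0
```

```bash
cat >> h.py <<'E'
from scipy.spatial.transform import Rotation as R
def wrist():
    s=bot.read_state();f=bot.grab_frame("wrist")
    T=np.eye(4);T[:3,:3]=R.from_quat(s["eef_rot"]).as_matrix();T[:3,3]=s["eef_pos"]
    f["camera_from_world"]=np.linalg.inv(T@np.array(f["tool_from_camera"]));return s,f
E
python3 - <<'E'
from h import *
np.set_printoptions(precision=3,suppress=True)
s,f=wrist();print(s["clock"],s["eef_pos"],s["eef_rot"],s["contact_force"],s["width"])
print(np.linalg.inv(f["camera_from_world"])[:3,3])
cv2.imwrite("pics/w1.png",f["color"])
for q in["reader","clamp_bar"]:
  for x in bot.silhouettes(f,q)[:2]:
    v,u=np.nonzero(x["pixels"]);print(q,round(x["score"],2),x["bbox"],u.mean().round(1),v.mean().round(1))
E
```

```text
2.45 [0.621 0.102 0.252] [-0.003  1.     0.     0.   ] [0.042 1.352 1.278] -0.000266586394489448
[0.539 0.102 0.393]
reader 0.72 [254.6, 31.1, 87.9, 115.0] 297.2 88.6
clamp_bar 0.82 [253.3, 109.6, 53.6, 39.5] 279.1 122.2
```

View pics/w1.png

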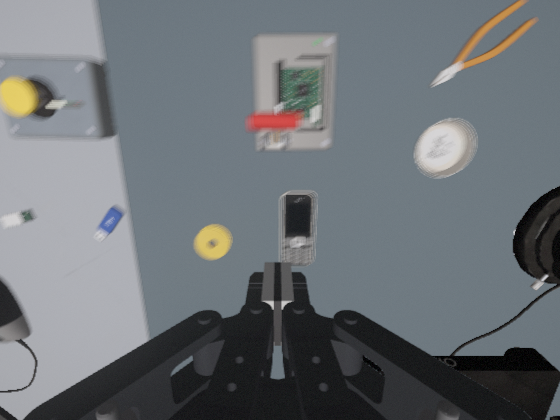

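The wrist view has the reader's block corners at (254,34), (337,34), (331,150) and (254,150). The red bar is upright at (275,121) and the key is at (18,97). The phone at (297,228) is just beyond the hinge, and the spool is at (213,242).

Run:
```python
from h import *
np.set_printoptions(precision=3,suppress=True)
s,f=wrist()
for c in[(254,34),(337,34),(331,150),(254,150)]:print(c,onz(f,*c,.022))
a=f["color"].astype(int)
m=(a[...,2]>150)&(a[...,1]<60)&(a[...,0]<60);m[:90]=0;m[150:]=0;m[:,:230]=0;m[:,320:]=0
v,u=np.nonzero(m);print(u.min(),u.max(),v.min(),v.max(),u.mean(),v.mean())
h=np.array([.568,.103,.036])
for t in np.arange(1.0,1.7,.1):
  print(t,proj(f,h+.104*np.array([-np.cos(t),0,np.sin(t)])))
for z in(.12,.13,.14):print(onz(f,u.mean(),v.mean(),z),onz(f,u.min(),v.mean(),z)-onz(f,u.max(),v.mean(),z))
for z in(.0,.07):print("key",onz(f,18,97,.07),"phone",onz(f,297,190,.012),onz(f,297,265,.012))
print("gauge",onz(f,57,103,.06),"kb",[onz(f,*c,.04) for c in[(105,65),(112,135)]])
```

```text
(254, 34) [0.459 0.076 0.022]
(337, 34) [0.459 0.165 0.022]
(331, 150) [0.581 0.165 0.022]
(254, 150) [0.58  0.073 0.022]
258 304 109 125 280.6 115.4
1.0 [279.854  77.72 ]
1.1 [279.936  89.283]
1.2000000000000002 [280.013 101.716]
1.3000000000000003 [280.082 114.746]
1.4000000000000004 [280.141 128.078]
1.5000000000000004 [280.19  141.408]
1.6000000000000005 [280.228 154.444]
[0.541 0.104 0.12 ] [-0.    -0.039  0.   ]
[0.541 0.103 0.13 ] [-0.    -0.038  0.   ]
[0.541 0.103 0.14 ] [-0.    -0.036  0.   ]
key [ 0.522 -0.155  0.07 ] phone [0.632 0.125 0.012] [0.739 0.127 0.012]
key [ 0.522 -0.155  0.07 ] phone [0.632 0.125 0.012] [0.739 0.127 0.012]
gauge [ 0.528 -0.125  0.06 ] kb [array([ 0.49 , -0.079,  0.04 ]), array([ 0.561, -0.085,  0.04 ])]
```

>>> arm_command(targets=[[0.015,0.001,0.035,0],[0.031,0.001,0.07,0],[0.031,0.001,0.11,0],[0.031,0.001,0.145,0],[0.031,0.001,0.15,0]])

```text
clock: 3.07
eef_pos: [0.5855, 0.1062, 0.0963]
eef_rot: [-0.001, 1.0, -0.001, -0.004]
contact_force: [-2.1, -0.6, 0.2]
width: -0.0001
gripper_force: 0.0
```

>>> arm_command(targets=[[0.016,0,0,0],[0.032,0,0,0],[0.048,0,0,0],[0.064,0,0,0],[0.08,0,0,0]])

```text
clock: 3.48
eef_pos: [0.5093, 0.1063, 0.1029]
eef_rot: [-0.0, 1.0, 0.0, 0.001]
contact_force: [0.9, 0.1, 1.1]
width: -0.0001
gripper_force: 0.3
```

>>> arm_command(targets=[[0.012,0,0.002,0],[0.024,0,0.005,0],[0.036,0,0.013,0],[0.037,0,0.023,0],[0.037,0,0.033,0]])

```text
clock: 3.9
eef_pos: [0.4728, 0.1063, 0.069]
eef_rot: [-0.0, 1.0, 0.001, 0.001]
contact_force: [-0.5, -0.2, 0.8]
width: -0.0001
gripper_force: 0.3
```

>>> arm_command(targets=[[0,0,0.008,0],[0,0,0.015,0],[0,0,0.02,0],[0,0,0.024,0],[0,0,0.024,0]])

```text
clock: 4.32
eef_pos: [0.4723, 0.1049, 0.0435]
eef_rot: [0.001, 1.0, -0.0, -0.001]
contact_force: [0.5, 0.5, 0.1]
width: 0.0003
gripper_force: 0.0
```

>>> arm_command(targets=[[0,0,0.001,0],[0,0,0.002,0],[0,0,0.003,0],[0,0,0.003,0],[0,0,0.003,0]])

```text
clock: 4.73
eef_pos: [0.4727, 0.1051, 0.0418]
eef_rot: [0.001, 1.0, 0.0, 0.0]
contact_force: [-1.9, -0.9, 8.6]
width: -0.0001
gripper_force: 4.0
```

Run:
```python
from h import *
s,f=wrist();print(s["eef_pos"],s["contact_force"]);cv2.imwrite("pics/w2.png",f["color"])
```

```text
[0.47265302 0.10513641 0.04182777] [-1.87475683 -0.88559175  8.60055462]
```

View pics/w2.png

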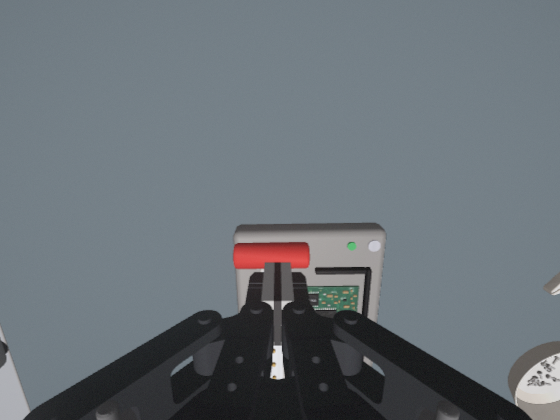

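The clamp is shut: the red bar lies flat at (272,255) and the 8.6 N shows it's against the stop. Next I'll lift and go to the key.

>>> arm_command(targets=[[0,0,-0.03,0],[0,0,-0.07,0],[-0.01,-0.01,-0.11,0],[-0.025,-0.04,-0.12,0],[-0.04,-0.075,-0.12,0]])

```text
clock: 5.2
eef_pos: [0.5147, 0.0313, 0.1654]
eef_rot: [-0.002, 1.0, 0.001, 0.003]
contact_force: [1.5, -0.2, 0.1]
width: 0.0002
gripper_force: 0.0
```

>>> arm_command(targets=[[-0.013,-0.037,0,0],[-0.026,-0.074,0,0],[-0.04,-0.111,0,0],[-0.053,-0.148,0,0],[-0.067,-0.185,0,0]])

```text
clock: 5.62
eef_pos: [0.5794, -0.1568, 0.1616]
eef_rot: [0.0, 1.0, 0.0, 0.0]
contact_force: [0.9, 0.7, 0.4]
width: 0.0001
gripper_force: 0.0
```

Run:
```python
from h import *
np.set_printoptions(precision=4,suppress=True)
s,f=wrist();print(s["eef_pos"],s["eef_rot"],s["contact_force"]);cv2.imwrite("pics/w3.png",f["color"])
for q in["key_top","clamp_bar"]:
  for x in bot.silhouettes(f,q)[:2]:
    m=x["pixels"].astype(np.uint8);v,u=np.nonzero(m);print(q,round(x["score"],2),x["bbox"],onz(f,u.mean(),v.mean(),.068))
a=cv2.cvtColor(f["color"],cv2.COLOR_BGR2HSV);m=cv2.inRange(a,(20,130,90),(35,255,255))
n,l,st,c=cv2.connectedComponentsWithStats(m)
for i in range(1,n):
  if st[i,4]>150:print(st[i],c[i],onz(f,*c[i],.068))
```

```text
[ 0.5794 -0.1568  0.1616] [0.0003 1.     0.0001 0.0002] [0.8572 0.7288 0.3938]
key_top 0.74 [259.7, 125.8, 75.3, 46.7] [ 0.5214 -0.1518  0.068 ]
[259 126  40  39 257] [284.8327 139.0817] [ 0.5152 -0.1507  0.068 ]
[ 408  287   39   39 1016] [426.6142 305.8642] [ 0.6618 -0.0214  0.068 ]
```

View pics/w3.png

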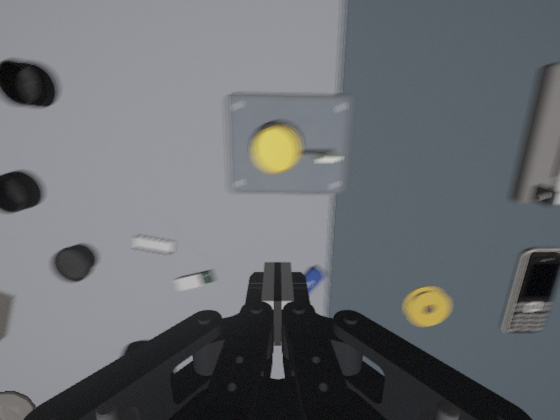

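The key cap's centre is at (276,149), which is about (0.522, -0.157) in the world, with the gauge plate to its right at (328,158).

>>> arm_command(targets=[[0.02,0,0.02,0],[0.04,0,0.04,0],[0.057,0,0.06,0],[0.057,0,0.077,0],[0.057,0,0.077,0]])

```text
clock: 6.18
eef_pos: [0.5198, -0.1536, 0.082]
eef_rot: [-0.0, 1.0, 0.001, -0.002]
contact_force: [-0.3, 0.5, 0.0]
width: -0.0
gripper_force: 0.0
```

>>> arm_command(targets=[[0,0,0.004,0],[0,0,0.008,0],[0,0,0.012,0],[0,0,0.014,0],[0,0,0.014,0]])

```text
clock: 6.6
eef_pos: [0.5224, -0.1548, 0.0703]
eef_rot: [0.0, 1.0, -0.0, 0.0]
contact_force: [-0.9, -0.5, -0.5]
width: -0.0003
gripper_force: 0.0
```

>>> arm_command(targets=[[0,0,0.0015,0],[0,0,0.003,0],[0,0,0.0045,0],[0,0,0.006,0],[0,0,0.006,0]])

```text
clock: 7.02
eef_pos: [0.5225, -0.1549, 0.0644]
eef_rot: [0.0, 1.0, -0.0, 0.0]
contact_force: [-0.4, 0.8, 5.6]
width: 0.0
gripper_force: 3.0
```

>>> arm_command(targets=[[0,0,0.0015,0],[0,0,0.003,0],[0,0,0.0045,0],[0,0,0.005,0],[0,0,0.005,0]])

```text
clock: 7.43
eef_pos: [0.5225, -0.1549, 0.0596]
eef_rot: [0.0, 1.0, 0.0, 0.0]
contact_force: [-0.7, 1.0, 8.3]
width: -0.0002
gripper_force: 4.0
```

>>> arm_command(targets=[[0,0,0,0],[0,0,0,0],[0,0,0,0],[0,0,0,0],[0,0,0,0]])

```text
clock: 7.85
eef_pos: [0.5225, -0.1549, 0.0597]
eef_rot: [0.0, 1.0, 0.0, 0.0]
contact_force: [-0.9, 1.1, 8.4]
width: 0.0001
gripper_force: 3.9
```

Run:
```python
from h import *
s=bot.read_state();print(s["eef_pos"],s["contact_force"])
f=bot.grab_frame("side")["color"];g=bot.grab_frame("scene")["color"]
cv2.imwrite("pics/c1.png",np.hstack([cv2.resize(f[150:290,225:325],(400,560),interpolation=3),cv2.resize(g[170:310,200:300],(400,560),interpolation=3)]))
```

```text
[ 0.52250582 -0.15494214  0.05968562] [-0.88927145  1.06718145  8.44951629]
```

View pics/c1.png

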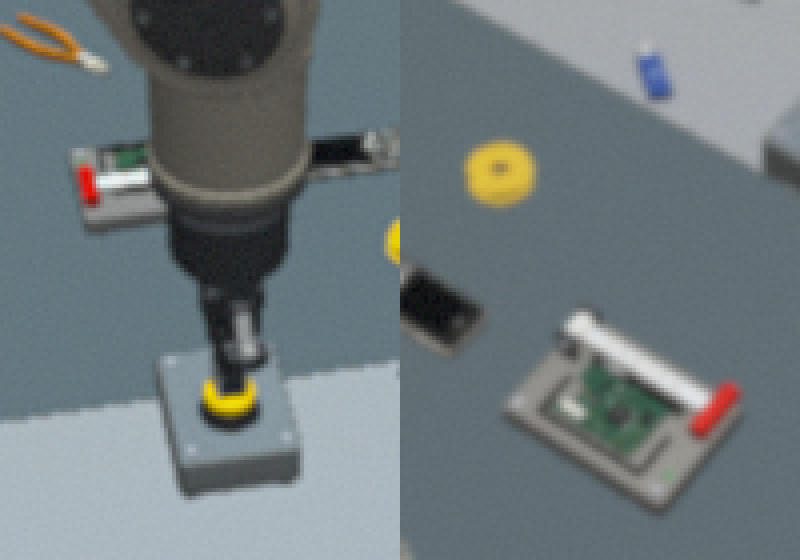

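Both views show the clamp lying flat (bar at about (88,185) on the left and (715,410) on the right). The fingertips are on the yellow cap at (230,395), and 8.4 N means about 10 mm of travel. I'll hold for more than a second, then hand in.

>>> arm_command(targets=[[0,0,0,0],[0,0,0,0],[0,0,0,0],[0,0,0,0],[0,0,0,0]])

```text
clock: 8.37
eef_pos: [0.5225, -0.155, 0.0597]
eef_rot: [0.0, 1.0, 0.0, 0.0]
contact_force: [-0.9, 1.8, 7.6]
width: -0.0001
gripper_force: 3.9
```

>>> arm_command(targets=[[0,0,0,0],[0,0,0,0],[0,0,0,0],[0,0,0,0],[0,0,0,0]])

```text
clock: 8.78
eef_pos: [0.5225, -0.155, 0.0597]
eef_rot: [0.0, 1.0, 0.0, 0.0]
contact_force: [0.1, 0.5, 8.1]
width: -0.0003
gripper_force: 3.9
```

>>> arm_command(targets=[[0,0,0,0],[0,0,0,0],[0,0,0,0],[0,0,0,0],[0,0,0,0]])

```text
clock: 9.2
eef_pos: [0.5225, -0.155, 0.0597]
eef_rot: [0.0, 1.0, 0.0, 0.0]
contact_force: [-1.3, 0.7, 8.3]
width: 0.0
gripper_force: 3.9
```

```bash
python3 -c "
from bench import bot
s=bot.read_state();print(s['eef_pos'],s['contact_force'],s['clock']);print(bot.close_job())"
```

```text
[ 0.52248432 -0.15495563  0.05967452] [-1.2794408   0.74545642  8.31509252] 9.2
the job is handed in; nothing more can be done
None
```

I shut the clamp onto the board, then pressed the read key to about 10 mm (about 8 N) and was holding it steady there when I handed the job in at 9.2 s; the hand-in returned no verdict.

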